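Seal the finds box and inspect it under the hand lens

ROBOT

A 7-joint arm with a two-finger parallel gripper is mounted at the origin on the work surface. World frame = base frame: x ahead of the robot, y to its left, z up, the work surface at z = 0. Lengths are in mm, angles in rad, forces in N, time in s.
With the tool pointing down it reaches from about 400 to 875 mm from the base axis. Payload 4.4 kg.
Tool frame: the origin (TCP) lies at the very end of the fingers, on their centre line; the grasp point (between the pads) lies 19 mm behind it; z points along the fingers, x is the direction in which the jaws open and shut, and the axes are right-handed (so a half turn about z gives the same grasp; the last joint's range is limited). The gripper opens to 85 mm and grips with 20 to 120 N. Pads are 22 mm wide; open, the fingers measure 114 mm over their backs; the gripper's body (76 mm by 85 mm) begins 54 mm behind the grasp point. The pads swing forward as they close: fully open they stand 13 mm farther back than shut.
Start: joints at [1.163, 0.628, 0.038, 1.517, -0.027, 0.996, -0.02], TCP at [217.897, -612.404, 231.313] pointing down, gripper open.
Joint ranges: [-3.06, 3.06], [-0.37, 2.12], [-1.25, 1.32], [0.18, 2.47], [-1.1, 4.24], [0.23, 1.98], [-2.94, 2.94]. Speed limits (rad/s): [2.57, 2.57, 3.14, 3.14, 3.14, 3.14, 3.14].

INTERFACE

Orientations are given as [roll, pitch, yaw] about the fixed x, y, z axes, in that order (R = Rz(yaw) Ry(pitch) Rx(roll)).
In Python, from cell import ctrl, get_image, job, models gives the robot as it stands.
- The arm moves only by the tool move_arm, never from a script. Its argument "moves" is a list that holds one entry, the list of rows, each a list of 6 numbers: the shift along the tool's x, y, z in m, then the turn, a rotation vector about the tool's x, y, z in rad. A call has 1 to 20 rows; each row is the pose to reach, as a shift and turn from the pose commanded when the call began, along the tool's axes at that moment; what a row does not reach only later rows make up. A row lasts 1/8 s, in which the tool goes at most 62.5 mm and 10.7 degrees, less where a joint would pass 70% of its speed; a pose out of reach is approached as far as the arm can. A call with a gripper value outside its range is refused whole. "jaw" is the opening, from 0 (shut) to 1 (fully open), set as the call begins (left out, the last holds). The fingers move at their own pace and stop on an object; the grip force is fixed at half the most. Time passes only in rows, so rows that repeat a pose let the fingers close. It gives the time, the measured TCP pose, the force and the opening at its end, in the units of the state.
- ctrl.read_state(): the state, without advancing time (a new reading comes with each control period).
- get_image(name): name is "scene" or "top"; returns a dict with "color" (400x640x3 uint8, blue, green, red), "fov_y" (degrees; the focal length in pixels is half the picture's height over the tangent of half this angle, whatever the lens; pixels are square), "cx", "cy" (the principal point, pixels), "origin" and "orientation" of the camera in the world. Camera axes: x right, y up, looking along -z (the intrinsics and any distortion apply to the point x, -y, -z); pixel columns grow to the right and rows downward; lengths in mm; the calibration is good to about 2 mm. A picture is of the moment at which its call begins. There is no depth.
- job.finish_job(): hands the job in, once; it reports no verdict.
Trained networks look in the newest picture that a camera, given by its name, has taken for a name from the list of things; names that differ only in an ending like _2 or _b are one class to them, and where a whole thing is asked for, a point or a joint stands for the part that bears it (a point fixed in the world has none). Each returns a list of dicts, best first, with "score" (0 to 1); they miss things now and then, are a little off and sometimes report something else, mostly with a low value. They report only what shows in the picture. A call takes as long as a camera call. They do not tell look-alikes from the thing itself.
- models.cut_out(camera, thing): "pixels" (400x640 bool, what is visible of it) and "uv" ([column, row] in pixels, amid what is visible of it).
- models.place_of(camera, thing): "uv" ([column, row] in pixels: a listed point, or the origin of a listed thing).
The state is a dict: "clock": time; "qpos": joint angles; "qd": joint speeds; "tau": joint torques, N m; "eef_pos": TCP position; "tool_rot": TCP orientation; "force": force on the tool from outside, world axes, zero at the start; "torque": the same for the moment, N m; "width": finger opening in mm.
Only numpy, scipy, OpenCV 4.12 (cv2) and the standard library are available. Lean on these libraries where they do the work, as an engineer would, in place of code of your own. Each camera call takes 0.05 s, during which the arm holds its last target.

TASK

First press the loose lid down onto the finds box until it is fully home and level all round, while the magnifier is still in its holder. Then draw the magnifier out of its leaning holder, turn it so that its lens lies level, and hold it still with the lens over the middle of the lid, about 10 cm above it; finish while still holding it there, with nothing else supporting it. Leave the jar, brush and dish where they are.

Things in the scene. Friction and masses are not known exactly. Their poses are not given: they have to be found in the camera images.
- tub: Blue open finds box, 130 (x) by 100 (y) by 60 high, walls 4, fixed to the table. Origin at the centre of its underside, on the table, z up; rim 60 above it. Four sprung clips in its walls grip the lid's skirt: a push of about 12 N down near the lid's middle seats the lid, which then stays down by itself.
- lid: Loose lid: yellow frame 136 by 106, 4 thick, with a clear window (top also 4 above the origin) and a 10 deep skirt that enters the box with 1 play. Origin at the centre of the frame's underside, z up. At the start it rests level but proud on the clips, origin about 67 above the table; fully home the frame lies on the rim, origin 60 above the table.
- holder: Grey magnifier stand, fixed to the table: foot 130 by 90 by 14 and a square sleeve, 28 outside, 20 inside, 60 deep, open at its upper end, leaning 45 degrees: its mouth points along the stand's +x and up. Origin on the table, straight below the magnifier's origin at the start; z up.
- magnifier: Hand magnifier, 90 g. Origin on the axis of its red handle, at the place to grip, 103 above the table at the start. x runs along the handle to the lens, z is the lens's normal (both faces alike). Handle 16 by 16 square, from x = -95 to +35. At the start its x points 41 degrees above level, lens uppermost, in the sleeve up to x = -35; bare from -33 to +30. It slides out freely along its x.
- lens (a point): Centre of the magnifier's round lens, at x = +74, y = z = 0 of the magnifier; its dark frame is 68 across and 10 thick.
- butt (a point): Centre of the butt end of the magnifier's handle (x = -95 of the magnifier), at the bottom of the sleeve at the start.
- jar: Bystander: brown jar with black cap, 52 across, 70 high; origin at the centre of its underside.
- brush: Bystander: brush about 160 long, lying on the table, under 35 high.
- dish: Bystander: white dish, 70 across, 30 high; origin at the centre of its underside.
Mind the look-alikes: they are no part of the job. Leave any pink look-alike of the magnifier alone.

How it is judged (in metres and radians):
On the way, in this order (a step that is already met when the one before it is completed fails the run):
1. the lid is pressed fully home and level (z of lid in the frame of tub below 0.0625 m and angle between the z axis of lid and the z axis of tub, either way round below 0.04 rad), for 0.2 s.
2. the magnifier is drawn clear of its sleeve and raised (contact force between magnifier and holder below 0.05 N and height (world z) of butt above 0.09 m), for 0.1 s.
At the end, for the whole second after the job is handed in: The lid is home (frame within 2.5 mm of the rim, level within 0.04 rad); the magnifier is held still in the fingers alone, lens level within 0.22 rad, its centre within 35 mm of the box's middle seen from above and 115 to 225 mm above the table (50 to 160 mm above the lid) (all of step 1 and all of step 2 and angle between the z axis of magnifier and the z axis of tub, either way round below 0.22 rad and horizontal distance between lens and tub below 0.035 m and height (world z) of lens between 0.115 and 0.225 m and contact force between magnifier and the fingers above 1 N and contact force between magnifier and lid below 0.05 N and contact force between magnifier and tub below 0.05 N and linear speed of magnifier below 0.03 m/s); the arm keeps its last pose, push and grip.
It fails at once if the jar is knocked or moved more than 30 mm (distance of jar from where it was at the start of the episode above 0.03 m).
It fails at once if the brush is knocked or moved more than 30 mm (distance of brush from where it was at the start of the episode above 0.03 m).
It fails at once if the dish is knocked or moved more than 30 mm (distance of dish from where it was at the start of the episode above 0.03 m).
It also fails if it takes over 48 s, if anything falls off the work surface, if the arm or the gripper's body presses on something with over 40 N, if the wrist force passes 120 N, or if a joint passes its speed limit or range.

## Working session

There is one attempt and no reset: what is moved stays moved. The work goes in short steps, Python scripts to look and compute and a tool call to move; the robot and the scene stay as the last step left them, time stands still between calls to the robot, and variables do not carry over. Pictures are saved under pics/ and viewed, and the job is handed in when it is done.

Besides the shell and the picture viewer there is one more tool, called after "Request:" as name(argument=value, ...) on one line, values as JSON. move_arm: Moves the arm, as the interface text tells. Its arguments: {"type":"object","properties":{"moves":{"type":"array","items":{"type":"array","items":{"type":"array","items":{"type":"number"}}}},"jaw":{"type":"number"}},"required":["moves"]}

```bash
ls; mkdir -p pics
python3 - <<'E'
from cell import ctrl,get_image,job,models
import cv2
s=ctrl.read_state();print({k:s[k] for k in('clock','eef_pos','tool_rot','force','width')})
for n in('scene','top'):
    d=get_image(n);cv2.imwrite(f'pics/{n}0.png',d['color']);print(n,{k:v for k,v in d.items() if k!='color'})
    for t in('tub','lid','holder','magnifier','lens','butt','jar','brush','dish'):
        print(t,[(r['uv'],round(r['score'],2)) for r in models.place_of(n,t)][:4])
E
```

```text
pics
{'clock': 0.0, 'eef_pos': array([ 217.70464397, -611.79278962,  230.40768347]), 'tool_rot': array([ 3.14158155e+00,  1.88509939e-03, -1.22897461e+00]), 'force': array([-0.75273077,  0.32225459, -0.94893646]), 'width': 85.43331738606364}
scene {'fov_y': 54.82104362190659, 'cx': 323.4957172722589, 'cy': 194.51441054248468, 'origin': array([1148.49571828,  435.71761983,  605.5705169 ]), 'orientation': array([1.00174731, 0.01302545, 2.18709227])}
tub [([409.2, 256.4], 0.95)]
lid [([412.9, 235.1], 0.92)]
holder [([273.3, 214.3], 0.69)]
magnifier [([316.8, 167.4], 0.88), ([270.9, 181.5], 0.77)]
lens [([330.2, 173.3], 0.87), ([249.6, 171.1], 0.58)]
butt [([298.6, 157.2], 0.72), ([272.6, 181.9], 0.62)]
jar [([276.6, 297.1], 0.92), ([273.8, 214.3], 0.62)]
brush [([340.0, 337.4], 0.64)]
dish [([195.7, 253.6], 0.84)]
top {'fov_y': 43.496621903792125, 'cx': 316.33645934888943, 'cy': 196.35649995644346, 'origin': array([ 435.01268698,    3.99837611, 1412.00212401]), 'orientation': array([ 0.07936917, -0.01203977, -1.56674271])}
tub []
lid [([233.7, 210.0], 0.9)]
holder [([369.1, 201.1], 0.66)]
magnifier [([374.9, 197.8], 0.7)]
lens [([366.6, 282.5], 0.88), ([382.5, 172.3], 0.79)]
butt [([426.1, 309.7], 0.83)]
jar [([296.3, 122.8], 0.66)]
brush [([247.1, 117.4], 0.63), ([371.5, 201.0], 0.16)]
dish [([384.6, 122.4], 0.68)]
```

View pics/scene0.png

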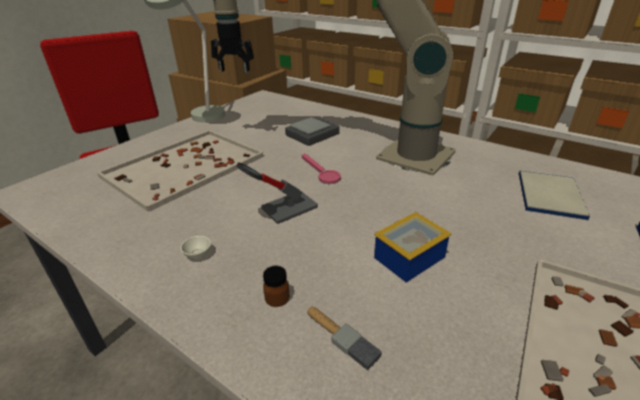

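View pics/top0.png

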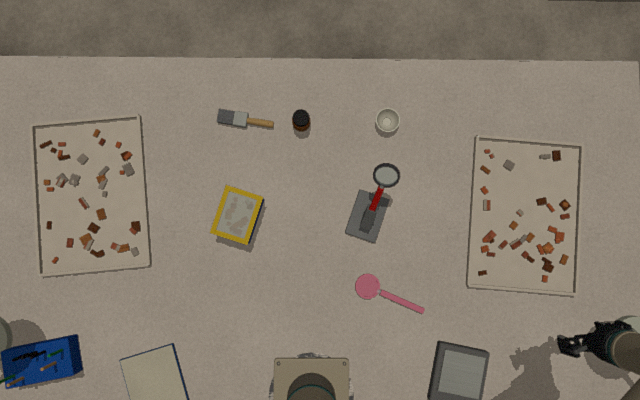

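The scene view shows the box at (412,245), the jar at (276,290), the brush at (340,337) and the dish at (196,248). There are two magnifier candidates. The pink one lies flat on the table at top (368,287)–(424,310). The red-handled one leans in the grey stand at top (378,195). The red handle in the holder fits the description, so I'll confirm it in a crop and measure.

```bash
cat > h.py <<'E'
import numpy as np,cv2
from scipy.spatial.transform import Rotation as R
from scipy.optimize import least_squares
def cam(d):
    f=d['color'].shape[0]/2/np.tan(np.radians(d['fov_y'])/2)
    return f,d['cx'],d['cy'],np.array(d['origin']),R.from_euler('xyz',d['orientation'])
def ray(d,uv):
    f,cx,cy,o,r=cam(d); v=r.apply([(uv[0]-cx)/f,-(uv[1]-cy)/f,-1]); return o,v/np.linalg.norm(v)
def atz(d,uv,z):
    o,v=ray(d,uv); return o+v*(z-o[2])/v[2]
def proj(d,P):
    f,cx,cy,o,r=cam(d); p=r.inv().apply(np.atleast_2d(P)-o); return np.c_[cx+f*p[:,0]/-p[:,2],cy-f*p[:,1]/-p[:,2]]
def tri(d1,u1,d2,u2):
    o1,v1=ray(d1,u1);o2,v2=ray(d2,u2)
    A=np.c_[v1,-v2];s=np.linalg.lstsq(A,o2-o1,rcond=None)[0]
    a,b=o1+s[0]*v1,o2+s[1]*v2; return (a+b)/2,np.linalg.norm(a-b)
E
python3 - <<'E'
from h import *
from cell import ctrl,get_image,job,models
S=get_image('scene');T=get_image('top')
import pickle;pickle.dump((S,T),open('im0.pkl','wb'))
c=cv2.resize(T['color'][150:260,200:440],None,fx=3.3,fy=3.3,interpolation=cv2.INTER_CUBIC);
e=cv2.resize(S['color'][140:290,225:465],None,fx=3.3,fy=3.3,interpolation=cv2.INTER_CUBIC)
cv2.imwrite('pics/cT.png',c);cv2.imwrite('pics/cS.png',e)
for n,d in(('scene',S),('top',T)):
  for t in('lid','jar','brush','dish','magnifier','lens'):
    for r in models.cut_out(n,t)[:2]:
        p=r['pixels'];ys,xs=np.nonzero(p);print(n,t,r['score'],r['uv'],p.sum(),xs.min(),xs.max(),ys.min(),ys.max())
hsv=cv2.cvtColor(T['color'],cv2.COLOR_BGR2HSV)
m=cv2.inRange(hsv,(20,120,80),(35,255,255))
k=np.zeros_like(m);k[170:260,200:275]=m[170:260,200:275]
q=np.argwhere(k)[:,::-1].astype(np.float32)
r=cv2.minAreaRect(q);print(r)
b=cv2.boxPoints(r)
P=np.array([atz(T,u,71) for u in b]);print(P.round(1),np.linalg.norm(np.roll(P,1,0)-P,axis=1),P.mean(0))
for i in range(4): e=P[(i+1)%4]-P[i];print(np.degrees(np.arctan2(e[1],e[0])))
print(proj(S,P).round(1))
print('lens',tri(S,(249.6,171.1),T,(384.5,175.5)))
print('origin',tri(S,(270.9,181.5),T,(374.9,197.8)))
for t,u in(('jar',(301,121)),('dish',(387,122))):print(t,atz(T,u,50))
E
```

```text
scene lid 0.69 [413.5, 232.2] 1976 374 451 212 258
scene lid 0.53 [279.5, 287.2] 939 263 289 265 306
scene jar 0.96 [279.5, 287.3] 923 263 289 266 306
scene brush 0.88 [352.0, 341.9] 1560 307 381 306 369
scene magnifier 0.84 [326.4, 172.3] 360 304 340 156 183
scene magnifier 0.72 [259.9, 176.1] 353 237 283 163 188
scene lens 0.73 [325.0, 172.2] 435 302 340 154 183
scene lens 0.65 [259.3, 174.9] 297 237 282 163 187
top lid 0.7 [233.0, 212.4] 2043 210 261 185 244
top jar 0.71 [300.5, 119.6] 315 292 310 110 131
top brush 0.68 [238.5, 115.3] 651 217 273 108 127
top dish 0.83 [385.4, 120.5] 455 376 399 108 131
top magnifier 0.81 [381.9, 179.0] 686 370 399 163 209
top magnifier 0.78 [373.9, 289.6] 832 355 424 274 313
top lens 0.81 [374.2, 289.8] 790 356 424 274 313
top lens 0.69 [257.2, 207.9] 35 251 262 202 235
((236.1500244140625, 214.55001831054688), (39.212242126464844, 50.91267013549805), 18.434947967529297)
[[443.8 272.2  71. ]
 [573.2 231.9  71. ]
 [540.4 131.8  71. ]
 [411.4 172.9  71. ]] [104.50972495 135.56754492 105.35204589 135.41386852] [492.19745713 202.18876929  71.        ]
-17.330211456629723
-108.17946308108993
162.31428594294232
71.89937994169117
[[450.9 233.8]
 [408.9 259.7]
 [373.4 233.9]
 [415.  212.1]]
lens (array([ 589.83861216, -183.98968512,  154.09625773]), np.float64(2.6957171853794932))
origin (array([ 537.54722378, -166.54534875,  104.9770391 ]), np.float64(4.754618555599414))
jar [751.64589989  31.17507879  50.        ]
dish [ 750.46901855 -206.36390871   50.        ]
```

View pics/cT.png

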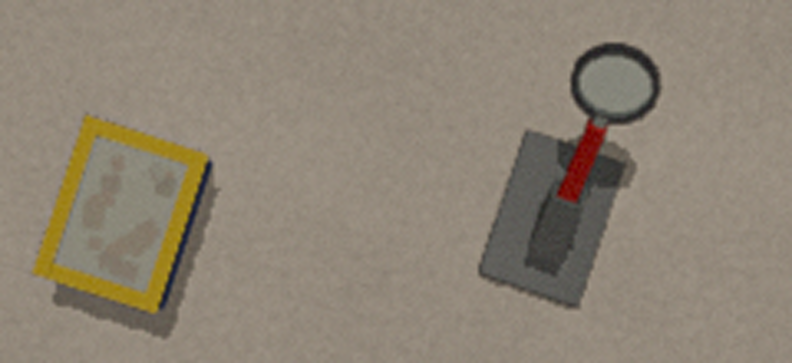

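View pics/cS.png

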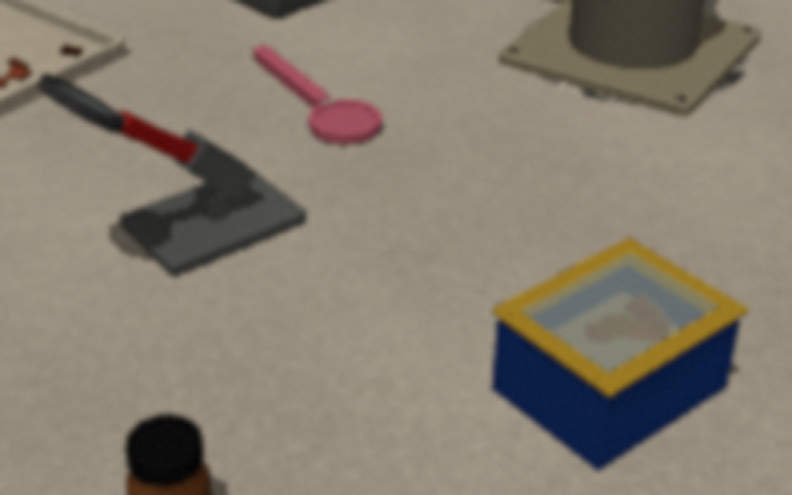

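Both crops agree: the red-handled one sits in the grey stand and is the target. I'll refine its pose from the lens ellipse and the red axis.

Run:
```python
from h import *
import pickle;S,T=pickle.load(open('im0.pkl','rb'))
D={}
for n,d,(r0,r1,c0,c1) in(('S',S,(160,200,240,300)),('T',T,(160,225,350,410))):
    im=d['color'][r0:r1,c0:c1].astype(int);m=(im[...,2]>1.8*im[...,1]+10)&(im[...,2]>50)
    q=np.argwhere(m)[:,::-1]+[c0,r0];D[n]=q.astype(np.float32)
    l=cv2.fitLine(D[n],cv2.DIST_L2,0,.01,.01).ravel();print(n,len(q),q.min(0),q.max(0),l)
    pr=(q-l[2:])@l[:2];print('ends',l[2:]+l[:2]*pr.min(),l[2:]+l[:2]*pr.max())
    D[n+'l']=l
# top lens dark ring ellipse
g=cv2.cvtColor(T['color'],cv2.COLOR_BGR2GRAY)[160:192,366:406]
m=(g<75).astype(np.uint8)
cs,_=cv2.findContours(m,cv2.RETR_EXTERNAL,cv2.CHAIN_APPROX_NONE);c=max(cs,key=len);el=cv2.fitEllipse(c);print(el,'->',el[0][0]+366,el[0][1]+160)
LT=np.array(el[0])+[366,160]
def res(p,full=False):
    x,y,yaw,z,pi=p;ax=np.array([np.cos(yaw)*np.cos(pi),np.sin(yaw)*np.cos(pi),np.sin(pi)]);o=np.array([x,y,z])
    r=[]
    for n,d in(('S',S),('T',T)):
        l=D[n+'l'];u=proj(d,[o-20*ax,o+25*ax]);r+=list((u-l[2:])@[-l[1],l[0]])
    r+=list(proj(T,o+74*ax)[0]-LT)
    r+=[(z-103)/3,(pi-np.radians(41))/.03]
    return np.array(r)
s=least_squares(res,[537,-166,-.32,103,np.radians(41)]);print(s.x,np.degrees(s.x[[2,4]]),s.fun.round(2))
# lid skirt/foot edges: holder orientation from top crop corners
for u in((526,130),(628,166),(578,306),(480,273)):
    print(atz(T,(200+u[0]/3.3,150+u[1]/3.3),14).round(1))
```

```text
S 130 [262 174] [284 188] [  0.9102303    0.41410244 272.59232    181.48462   ]
ends [261.37214093 176.38008484] [283.36884822 186.38732175]
T 153 [369 187] [383 210] [  0.4016593  -0.9157892 375.79086   199.03268  ]
ends [370.98378681 209.99288947] [380.73463923 187.76080124]
((19.437297821044922, 15.87413215637207), (24.64027214050293, 28.288902282714844), 41.31830596923828) -> 385.4372978210449 175.87413215637207
[ 5.34776417e+02 -1.68017132e+02 -3.21549792e-01  1.03599110e+02
  7.13608577e-01] [-18.42344596  40.88675968] [ 0.13  0.08  0.1  -0.13  0.02  0.15  0.2  -0.07]
[ 566.5 -133.    14. ]
[ 536.2 -219.6   14. ]
[ 417.7 -176.5   14. ]
[445.1 -93.8  14. ]
```

```bash
cat >> h.py <<'E'
def rel(st,pos,rot=None):
    "target world pos (mm), rot Rotation -> tool-frame shift (m), rotvec"
    r0=R.from_euler('xyz',st['tool_rot']); d=r0.inv().apply(np.array(pos)-st['eef_pos'])/1000
    return d.round(4), ((r0.inv()*rot).as_rotvec().round(4) if rot is not None else None)
E
python3 - <<'E'
from h import *
from cell import ctrl
s=ctrl.read_state();print(s['clock'])
for p in((330,-450,300),(430,-250,300),(490,0,280),(492,202,150),(492,202,85)):print(p,*rel(s,p))
E
```

```text
1.7
(330, -450, 300) [-0.1155 -0.1601 -0.0687] None
(430, -250, 300) [-0.2704 -0.3213 -0.0687] None
(490, 0, 280) [-0.4858 -0.4616 -0.0487] None
(492, 202, 150) [-0.6755 -0.5312  0.0813] None
(492, 202, 85) [-0.6755 -0.5312  0.1463] None
```

Request:
move_arm(moves=[[[-0.04,-0.05,-0.04,0,0,0],[-0.08,-0.1,-0.065,0,0,0],[-0.115,-0.16,-0.069,0,0,0],[-0.15,-0.2,-0.069,0,0,0],[-0.19,-0.24,-0.069,0,0,0],[-0.23,-0.28,-0.069,0,0,0],[-0.27,-0.321,-0.069,0,0,0],[-0.31,-0.35,-0.069,0,0,0],[-0.36,-0.38,-0.069,0,0,0],[-0.4,-0.41,-0.069,0,0,0],[-0.44,-0.435,-0.06,0,0,0],[-0.486,-0.462,-0.05,0,0,0],[-0.53,-0.48,-0.03,0,0,0],[-0.58,-0.5,0,0,0,0],[-0.63,-0.515,0.04,0,0,0],[-0.6755,-0.531,0.081,0,0,0],[-0.6755,-0.531,0.12,0,0,0],[-0.6755,-0.531,0.136,0,0,0],[-0.6755,-0.531,0.136,0,0,0]]], jaw=0)

```text
clock: 4.08
eef_pos: [491.7, 200.8, 94.9]
tool_rot: [3.14, -0.001, -1.23]
force: [0.3, -0.5, -0.1]
width: 0.4
```

Run:
```python
from h import *
from cell import ctrl,get_image
s=ctrl.read_state();print(s['qpos'].round(3),s['eef_pos'].round(1))
d=get_image('scene');c=d['color'][130:290,320:520].copy()
c=cv2.resize(c,None,fx=3.5,fy=3.5,interpolation=cv2.INTER_CUBIC)
for P,col in((s['eef_pos'],(0,255,0)),((492,202,71),(255,0,255))):
    u=(proj(d,P)[0]-[320,130])*3.5;cv2.circle(c,tuple(int(v) for v in u),5,col,2)
cv2.imwrite('pics/p1.png',c)
```

```text
[-0.368  0.662 -0.11   1.965  0.136  0.523 -1.804] [491.7 200.8  94.9]
```

View pics/p1.png

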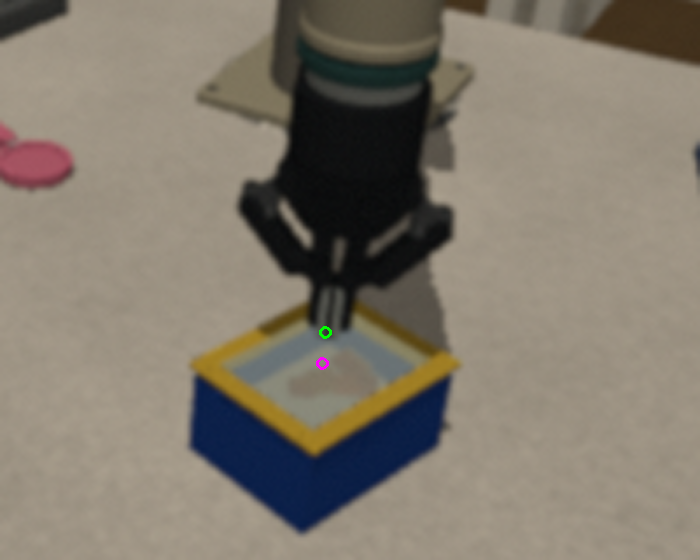

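Fingertips are over the lid's middle. The scene crop shows the tip projection (green) just above the lid centre (magenta). Press gently.

Request:
move_arm(moves=[[[0.001,-0.001,0.01,0,0,0],[0.001,-0.001,0.018,0,0,0],[0.001,-0.001,0.021,0,0,0],[0.001,-0.001,0.023,0,0,0],[0.001,-0.001,0.025,0,0,0],[0.001,-0.001,0.027,0,0,0],[0.001,-0.001,0.029,0,0,0]]])

```text
clock: 5.0
eef_pos: [493.6, 201.7, 67.1]
tool_rot: [-3.14, 0.0, -1.229]
force: [-0.4, -0.4, 9.1]
width: -0.2
```

Request:
move_arm(moves=[[[0,0,0.001,0,0,0],[0,0,0.002,0,0,0],[0,0,0.003,0,0,0],[0,0,0.004,0,0,0],[0,0,0.005,0,0,0],[0,0,0.006,0,0,0]]])

```text
clock: 5.75
eef_pos: [493.9, 201.8, 63.6]
tool_rot: [-3.139, -0.0, -1.229]
force: [-7.1, -2.9, 38.8]
width: -0.2
```

Request:
move_arm(moves=[[[0,0,0,0,0,0],[0,0,0,0,0,0],[0,0,-0.02,0,0,0],[0,0,-0.07,0,0,0],[0,0,-0.13,0,0,0],[0.06,0.0,-0.17,0,0,0],[0.12,0.0,-0.2,0,0,0],[0.17,0.0,-0.2,0,0,0]]], jaw=0)

```text
clock: 6.75
eef_pos: [551.6, 40.9, 262.9]
tool_rot: [-3.137, -0.001, -1.227]
force: [0.7, 0.6, -0.1]
width: -0.0
```

Run:
```python
from h import *
from cell import ctrl,get_image
s=ctrl.read_state();print(s['qpos'].round(3),s['eef_pos'].round(1),s['force'].round(1))
d=get_image('scene');c=d['color'][190:290,340:490].copy()
c=cv2.resize(c,None,fx=5,fy=5,interpolation=cv2.INTER_CUBIC)
import itertools
a=np.radians(-17.6);ux=np.array([np.cos(a),np.sin(a),0]);uy=np.array([-ux[1],ux[0],0])
# lid: 136 along which? long axis from earlier: 135.5 side dir ~-17.3
for z,col in((64,(255,0,255)),(71,(0,255,0))):
    for i,j in itertools.product((-1,1),(-1,1)):
        P=np.array([492.2,202.2,z])+i*68*ux+j*53*uy
        u=(proj(d,P)[0]-[340,190])*5;cv2.circle(c,tuple(int(v) for v in u),3,col,1)
cv2.imwrite('pics/p2.png',c)
```

```text
[-0.026  0.453 -0.145  1.754  0.079  0.936 -1.43 ] [551.6  40.9 262.9] [ 0.7  0.6 -0.1]
```

View pics/p2.png

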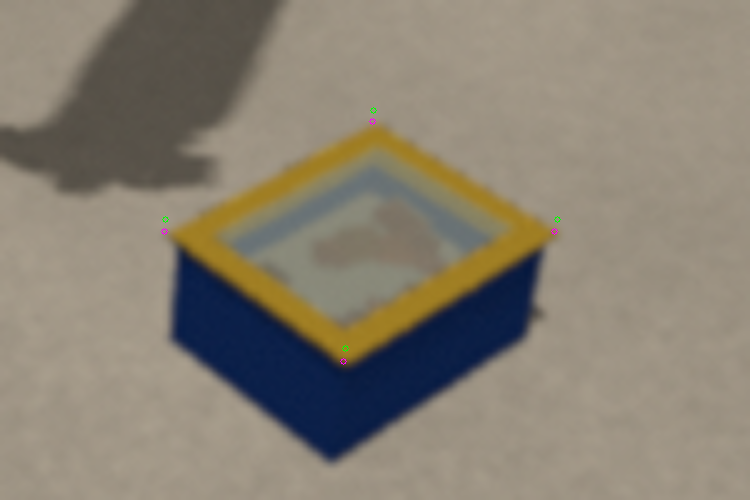

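Lid corners match the predicted corners at z = 64 (magenta), not 71 (green), so it is home and level. Next I'll compute the grasp: nearly tool-down with a 0.12 rad outward tilt, because q6 would hit its limit at 41°.

```bash
cat >> h.py <<'E'
yaw=np.radians(-18.4);pi_=np.radians(41)
dr=np.array([np.cos(yaw),np.sin(yaw),0]);up=np.array([0,0,1.])
mx=dr*np.cos(pi_)+up*np.sin(pi_);my=np.array([-dr[1],dr[0],0]);MO=np.array([535,-168,103.5])
def toolrot(d,t):  # d radial unit, tilt outward t; tool x = -left normal
    z=d*np.sin(t)-up*np.cos(t); x=-np.array([-d[1],d[0],0]); return R.from_matrix(np.c_[x,np.cross(z,x),z])
E
python3 - <<'E'
from h import *
from cell import ctrl
s=ctrl.read_state()
G=toolrot(dr,.12);print(G.as_euler('xyz'));z=G.as_matrix()[:,2]
tcp=MO-5*mx+19*z;print(tcp)
for k in(130,100):print(k,tcp-k*z,*rel(s,tcp-k*z,G))
E
```

```text
[-3.02159265  0.         -1.89193691]
[ 533.57761971 -167.52683706   81.35634077]
130 [ 518.81065428 -162.61452147  210.42146343] [0.1688 0.0957 0.0533] [0.1089 0.0313 0.6511]
100 [ 522.21841553 -163.74813276  180.63720436] [0.1707 0.0929 0.0831] [0.1089 0.0313 0.6511]
```

Request:
move_arm(moves=[[[0.04,0.02,0,0.02,0.005,0.13],[0.08,0.045,0,0.045,0.012,0.26],[0.12,0.07,0.01,0.065,0.02,0.4],[0.15,0.085,0.03,0.09,0.026,0.53],[0.169,0.0955,0.0533,0.109,0.031,0.651],[0.169,0.0955,0.0533,0.109,0.031,0.651],[0.169,0.0955,0.0533,0.109,0.031,0.651]]], jaw=1)

```text
clock: 7.68
eef_pos: [517.5, -148.3, 207.6]
tool_rot: [-3.03, 0.006, -1.877]
force: [0.5, 0.4, 0.6]
width: 85.2
```

Run:
```python
from h import *
from cell import ctrl,get_image
s=ctrl.read_state();print(s['qpos'].round(3),s['eef_pos'].round(1),s['width'])
G=toolrot(dr,.12);z=G.as_matrix()[:,2];tcp=MO-5*mx+19*z
for k in(60,30,0):print(k,*rel(s,tcp-k*z,G))
d=get_image('scene');c=d['color'][60:230,200:370].copy()
c=cv2.resize(c,None,fx=3.4,fy=3.4,interpolation=cv2.INTER_CUBIC)
for P,col in((s['eef_pos'],(0,255,0)),(MO,(255,0,255)),(MO-5*mx,(255,255,0)),(MO+74*mx,(255,0,255))):
    u=(proj(d,P)[0]-[200,60])*3.4;cv2.circle(c,tuple(int(v) for v in u),4,col,2)
cv2.imwrite('pics/p3.png',c)
```

```text
[ 0.195  0.45   0.043  1.961 -0.029  0.619 -1.623] [ 517.5 -148.3  207.6] 85.19345859237397
60 [ 0.0138 -0.0064  0.0677] [0.0082 0.0079 0.0141]
30 [ 0.014  -0.0067  0.0977] [0.0082 0.0079 0.0141]
0 [ 0.0142 -0.0069  0.1277] [0.0082 0.0079 0.0141]
```

View pics/p3.png

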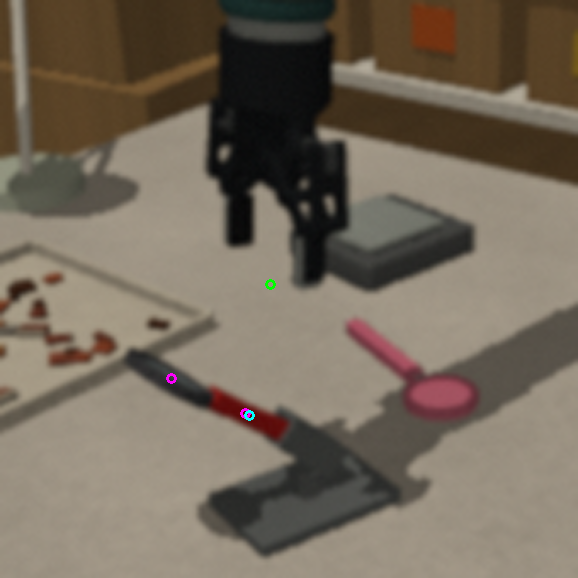

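The model points fit: grasp at crop (249,415) on the red handle, lens centre at (171,378). The measured pose lags the command, so I'll let it settle before descending.

Request:
move_arm(moves=[[[0,0,0,0,0,0],[0,0,0,0,0,0]]])

```text
clock: 7.98
eef_pos: [517.1, -149.0, 207.5]
tool_rot: [-3.029, 0.006, -1.879]
force: [0.7, -0.4, 0.8]
width: 85.2
```

Run:
```python
from h import *
from cell import ctrl,get_image
s=ctrl.read_state();print(s['qpos'].round(3),s['eef_pos'].round(1),s['tool_rot'].round(3))
G=toolrot(dr,.12);z=G.as_matrix()[:,2];tcp=MO-5*mx+19*z
for k in(60,30,0):print(k,*rel(s,tcp-k*z,G))
```

```text
[ 0.195  0.45   0.044  1.962 -0.028  0.618 -1.623] [ 517.1 -149.   207.5] [-3.029  0.006 -1.879]
60 [ 0.0129 -0.0066  0.0677] [0.0079 0.0072 0.0123]
30 [ 0.0131 -0.0068  0.0977] [0.0079 0.0072 0.0123]
0 [ 0.0134 -0.007   0.1277] [0.0079 0.0072 0.0123]
```

Request:
move_arm(moves=[[[0.008,-0.004,0.015,0.004,0.004,0.006],[0.013,-0.0066,0.035,0.008,0.007,0.012],[0.013,-0.0066,0.055,0.008,0.007,0.012],[0.013,-0.0067,0.075,0.008,0.007,0.012],[0.013,-0.0067,0.09,0.008,0.007,0.012],[0.0132,-0.0068,0.098,0.008,0.007,0.012],[0.0132,-0.0068,0.098,0.008,0.007,0.012],[0.0132,-0.0068,0.098,0.008,0.007,0.012]]])

```text
clock: 8.98
eef_pos: [529.9, -167.3, 110.8]
tool_rot: [-3.021, -0.0, -1.893]
force: [-0.1, 0.5, 0.1]
width: 85.2
```

Run:
```python
from h import *
from cell import ctrl,get_image
s=ctrl.read_state();print(s['qpos'].round(3),s['eef_pos'].round(1),s['tool_rot'].round(3))
G=toolrot(dr,.12);z=G.as_matrix()[:,2];tcp=MO-5*mx+19*z
for k in(15,0):print(k,*rel(s,tcp-k*z,G))
d=get_image('scene');c=d['color'][100:230,200:340].copy()
c=cv2.resize(c,None,fx=4,fy=4,interpolation=cv2.INTER_CUBIC)
cv2.imwrite('pics/p4.png',c)
```

```text
[ 0.225  0.621  0.037  2.008 -0.035  0.393 -1.608] [ 529.9 -167.3  110.8] [-3.021 -0.    -1.893]
15 [-0.001  -0.      0.0146] [-0.0002 -0.0003 -0.0012]
0 [-0.001  -0.      0.0296] [-0.0002 -0.0003 -0.0012]
```

View pics/p4.png

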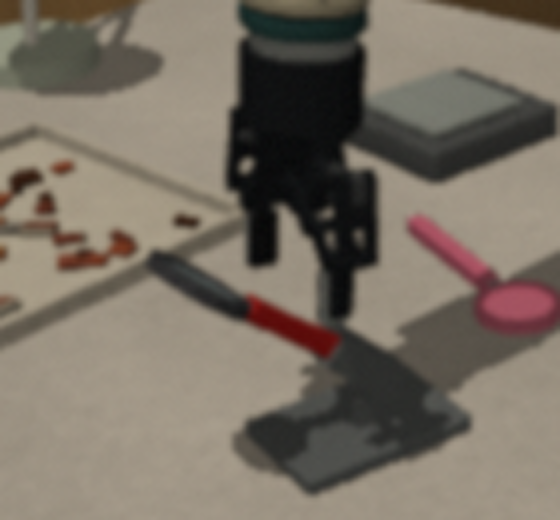

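The fingers straddle the handle: tips at crop (262,260) and (335,315), red handle at (293,325). I'll descend the rest and close.

Request:
move_arm(moves=[[[-0.001,0,0.012,0,0,0],[-0.001,0,0.022,0,0,0],[-0.001,0,0.0296,0,0,0],[-0.001,0,0.0296,0,0,0]]])

```text
clock: 9.52
eef_pos: [532.6, -167.2, 79.9]
tool_rot: [-3.024, -0.0, -1.893]
force: [-0.5, -0.7, -0.2]
width: 84.8
```

Request:
move_arm(moves=[[[0,0,0,0,0,0],[0,0,0,0,0,0],[0,0,0,0,0,0],[0,0,0,0,0,0],[0,0,0,0,0,0],[0,0,0,0,0,0],[0,0,0,0,0,0]]], jaw=0)

```text
clock: 10.4
eef_pos: [533.3, -167.4, 81.2]
tool_rot: [-3.022, -0.0, -1.893]
force: [-0.9, -0.3, 4.2]
width: 15.1
```

Run:
```python
from h import *
from cell import ctrl,get_image
s=ctrl.read_state();print(s['qpos'].round(3),s['eef_pos'].round(1),s['tool_rot'].round(3),s['width'],s['force'])
for k in(20,75,100):print(k,*rel(s,s['eef_pos']+k*mx,toolrot(dr,.12)))
d=get_image('scene');c=d['color'][100:230,200:340].copy()
c=cv2.resize(c,None,fx=4,fy=4,interpolation=cv2.INTER_CUBIC)
cv2.imwrite('pics/p5.png',c)
```

```text
[ 0.226  0.676  0.033  2.015 -0.037  0.331 -1.609] [ 533.3 -167.4   81.2] [-3.022 -0.    -1.893] 15.060387633309706 [-0.94391479 -0.29652245  4.1595955 ]
20 [-0.     -0.0166 -0.0112] [ 0.0003 -0.0003 -0.0012]
75 [-0.0001 -0.0621 -0.0421] [ 0.0003 -0.0003 -0.0012]
100 [-0.0001 -0.0828 -0.0561] [ 0.0003 -0.0003 -0.0012]
```

View pics/p5.png

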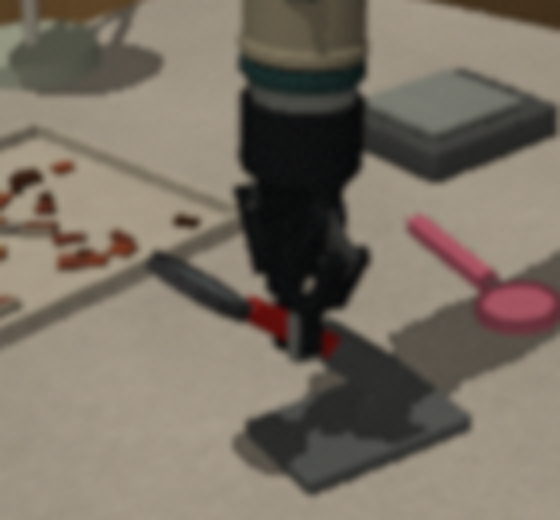

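Gripped: width 15 mm, pads on the red handle at crop (300,330). Draw it along its axis.

Request:
move_arm(moves=[[[0,-0.004,-0.0028,0,0,0],[0,-0.01,-0.0068,0,0,0],[0,-0.0166,-0.0112,0,0,0],[0,-0.0232,-0.0157,0,0,0]]])

```text
clock: 10.95
eef_pos: [553.3, -174.0, 99.4]
tool_rot: [-3.023, -0.0, -1.893]
force: [-0.6, 0.7, 0.1]
width: 15.0
```

Request:
move_arm(moves=[[[0,-0.009,-0.006,0,0,0],[0,-0.018,-0.0122,0,0,0],[0,-0.027,-0.0183,0,0,0],[0,-0.036,-0.0244,0,0,0],[0,-0.0455,-0.031,0,0,0],[0,-0.05,-0.05,0,0,0],[0,-0.05,-0.08,0,0,0],[0,-0.05,-0.11,0,0,0],[0,-0.05,-0.14,0,0,0],[0,-0.05,-0.15,0,0,0],[0,-0.05,-0.15,0,0,0]]])

```text
clock: 12.32
eef_pos: [583.8, -184.1, 254.5]
tool_rot: [-3.021, -0.0, -1.893]
force: [-0.3, 0.2, -0.4]
width: 14.9
```

Run:
```python
from h import *
from cell import ctrl,get_image
s=ctrl.read_state();print(s['clock'],s['qpos'].round(3),s['eef_pos'].round(1),s['tool_rot'].round(3),s['width'],s['force'])
r0=R.from_euler('xyz',s['tool_rot']);gp=s['eef_pos']-19*r0.as_matrix()[:,2]
d=get_image('scene');c=d['color'][60:230,180:340].copy()
c=cv2.resize(c,None,fx=3.5,fy=3.5,interpolation=cv2.INTER_CUBIC)
for P,col in((gp+79*mx,(255,0,255)),(gp-90*mx,(0,255,0))):
    u=(proj(d,P)[0]-[180,60])*3.5;cv2.circle(c,tuple(int(v) for v in u),4,col,2)
cv2.imwrite('pics/p6.png',c)
# final
T=np.array([492.5,202,0]);
d2=T/np.linalg.norm(T)
F=toolrot(d2,.12-pi_);L=np.array([492.5,202,164.])
g=L-79*d2; tcp=g+19*F.as_matrix()[:,2];print('final',tcp,F.as_euler('xyz'),*rel(s,tcp,F))
# halfway keyposes
for f,h in((.33,230),(.66,230),(1,210)):
    a=yaw+(np.arctan2(d2[1],d2[0])-yaw)*f;dd=np.array([np.cos(a),np.sin(a),0]);Q=toolrot(dd,.12-pi_*f)
    p=dd*(560+(453-560)*f)+up*h+19*Q.as_matrix()[:,2];print(f,p.round(1),*rel(s,p,Q))
```

```text
12.325 [ 0.219  0.49   0.055  1.722 -0.026  0.811 -1.611] [ 583.8 -184.1  254.5] [-3.021 -0.    -1.893] 14.900020268252641 [-0.32115476  0.24899038 -0.37563223]
final [409.54739502 167.97679958 148.2714112 ] [ 2.54600766  0.         -1.18156873] [-0.2788  0.2875  0.0722] [-0.6849  0.1709 -0.706 ]
0.33 [520.5 -45.3 211.1] [-0.1117  0.1085  0.0305] [-0.2354 -0.0006 -0.2361]
0.66 [477.6  71.1 212.2] [-0.2084  0.1853  0.0202] [-0.4638  0.0548 -0.4711]
1 [409.3 167.9 194.3] [-0.2786  0.2823  0.0265] [-0.6849  0.1709 -0.706 ]
```

View pics/p6.png

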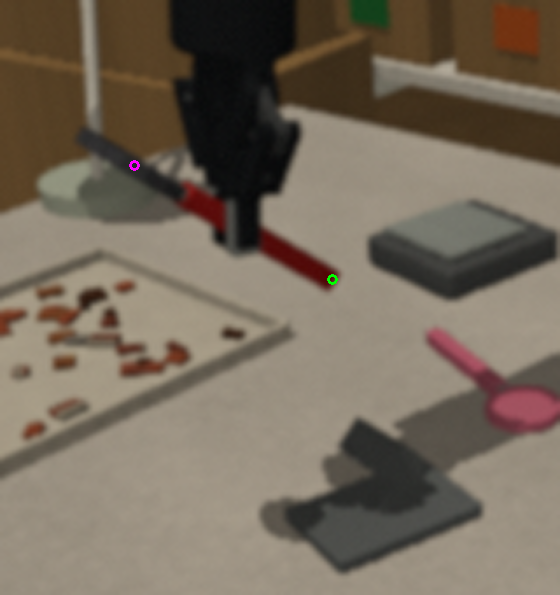

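The magnifier is out of the sleeve and sits in the fingers as predicted: lens at crop (134,165), butt at (332,279). Swing it over the lid while levelling it.

Request:
move_arm(moves=[[[-0.037,0.036,0.01,-0.078,0,-0.079],[-0.075,0.072,0.02,-0.157,0,-0.157],[-0.1117,0.1085,0.03,-0.235,0,-0.236],[-0.145,0.134,0.027,-0.312,0.018,-0.314],[-0.177,0.16,0.023,-0.388,0.036,-0.393],[-0.208,0.185,0.02,-0.464,0.055,-0.471],[-0.226,0.209,0.022,-0.519,0.083,-0.53],[-0.243,0.233,0.023,-0.575,0.112,-0.588],[-0.261,0.258,0.025,-0.63,0.141,-0.647],[-0.2786,0.2823,0.0265,-0.685,0.171,-0.706],[-0.2786,0.2823,0.0265,-0.685,0.171,-0.706],[-0.2786,0.2823,0.0265,-0.685,0.171,-0.706]]])

```text
clock: 13.88
eef_pos: [408.8, 167.2, 193.2]
tool_rot: [2.544, -0.0, -1.182]
force: [-0.3, -0.2, -0.9]
width: 15.2
```

```bash
cat > chk.py <<'E'
from h import *
import sys
from cell import ctrl,get_image,models
s=ctrl.read_state();print(s['clock'],s['qpos'].round(3),s['eef_pos'].round(1),s['tool_rot'].round(3),s['width'],s['force'])
T=np.array([492.5,202,0]);d2=T/np.linalg.norm(T)
F=toolrot(d2,.12-pi_);L=np.array([492.5,202,164.])
tcp=L-79*d2+19*F.as_matrix()[:,2];print('final',tcp,*rel(s,tcp,F))
r0=R.from_euler('xyz',s['tool_rot']);ax=(r0*F.inv()).apply(d2);gp=s['eef_pos']-19*r0.as_matrix()[:,2]
lens=gp+79*ax;print('lens pred',lens.round(1),'axis',ax.round(3))
d=get_image('scene');tp=get_image('top')
def crop(d,r0,c0,h,w,k):
    c=cv2.resize(d['color'][r0:r0+h,c0:c0+w],None,fx=k,fy=k,interpolation=cv2.INTER_CUBIC)
    for P,col in((lens,(255,0,255)),(gp-90*ax,(0,255,0)),((492.2,202.2,64),(0,255,255))):
        u=(proj(d,P)[0]-[c0,r0])*k;cv2.circle(c,tuple(int(v) for v in u),3,col,2)
    return c
a=crop(d,90,320,190,170,2.9);b=crop(tp,150,180,130,130,2.9)
H=max(a.shape[0],b.shape[0]);o=np.zeros((H,a.shape[1]+b.shape[1],3),np.uint8);o[:a.shape[0],:a.shape[1]]=a;o[:b.shape[0],a.shape[1]:]=b
cv2.imwrite(sys.argv[1],o[:600,:800])
E
python3 chk.py pics/p7.png
```

```text
13.875 [-0.331  0.728 -0.17   1.638  0.055  1.38  -1.702] [408.8 167.2 193.2] [ 2.544 -0.    -1.182] 15.176771695438807 [-0.32288487 -0.21664768 -0.91821031]
final [409.54739502 167.97679958 148.2714112 ] [-0.0004 -0.0261  0.0366] [ 0.0023  0.     -0.0006]
lens pred [491.8 201.2 208.8] axis [ 0.925  0.379 -0.002]
```

View pics/p7.png

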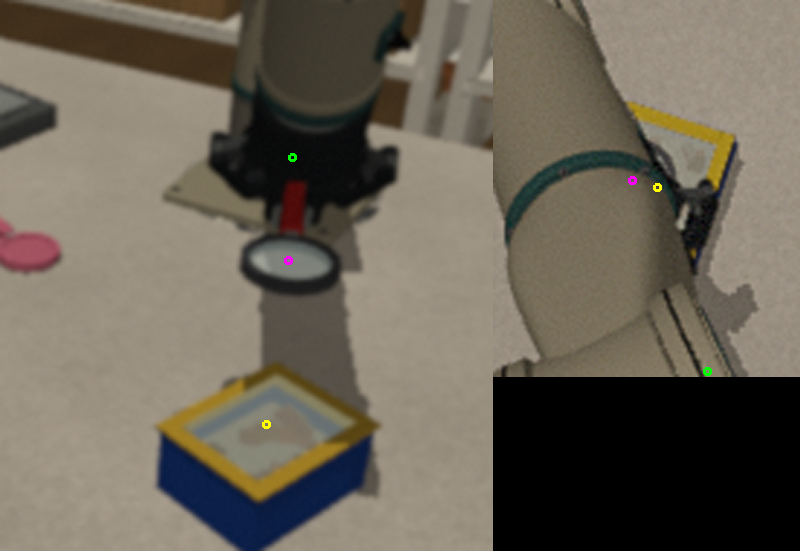

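The lens appears exactly where predicted, at crop (289,262), and looks level. Lower it 45 mm.

Request:
move_arm(moves=[[[0,-0.004,0.006,0,0,0],[0,-0.012,0.016,0.001,0,0],[0,-0.02,0.028,0.002,0,0],[0,-0.0255,0.0355,0.002,0,0],[0,-0.026,0.0366,0.002,0,0],[0,-0.026,0.0366,0.002,0,0],[0,-0.026,0.0366,0.002,0,0],[0,-0.026,0.0366,0.002,0,0]]])

```text
clock: 14.98
eef_pos: [409.9, 168.5, 149.6]
tool_rot: [2.548, 0.001, -1.182]
force: [-0.3, -0.3, -1.5]
width: 14.7
```

```bash
python3 chk.py pics/p8.png
python3 - <<'E'
from cell import models
for t in('lens','magnifier'):print(t,[(r['uv'],round(r['score'],2)) for r in models.place_of('scene',t)][:3])
from h import *
import pickle;S,_=pickle.load(open('im0.pkl','rb'))
print('lens pred px',proj(S,(492.5,202,164)))
E
```

```text
14.975 [-0.334  0.785 -0.167  1.662  0.064  1.295 -1.706] [409.9 168.5 149.6] [ 2.548e+00  1.000e-03 -1.182e+00] 14.680389545092172 [-0.32763766 -0.30340902 -1.5076355 ]
final [409.54739502 167.97679958 148.2714112 ] [ 0.0004 -0.0003  0.0014] [-0.0017  0.0005  0.0003]
lens pred [492.8 202.5 165.5] axis [0.925 0.379 0.002]
lens [([418.8, 197.3], 0.61), ([331.1, 175.4], 0.57)]
magnifier [([419.0, 182.7], 0.77), ([319.2, 166.3], 0.73)]
lens pred px [[416.95534252 198.67858513]]
```

View pics/p8.png

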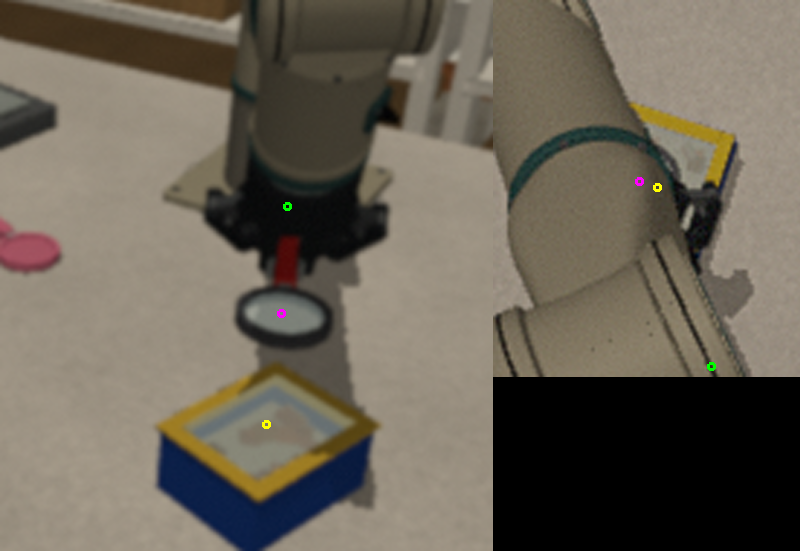

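The lens is over the lid's middle, level, about 100 mm above it. I'll settle briefly and hand in.

Request:
move_arm(moves=[[[0,0,0,0,0,0],[0,0,0,0,0,0],[0,0,0,0,0,0],[0,0,0,0,0,0]]])

```text
clock: 15.68
eef_pos: [409.7, 168.4, 149.3]
tool_rot: [2.547, 0.001, -1.182]
force: [-0.5, 0.2, 0.2]
width: 15.2
```

Run:
```python
from cell import ctrl,job
s=ctrl.read_state();print(s['clock'],s['eef_pos'],abs(s['qd']).max(),s['width']);print(job.finish_job())
```

```text
15.675 [409.65871344 168.36010293 149.29487286] 0.0011658740852499936 15.158592547697898
the job is handed in; nothing more can be done
None
```

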